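Pull-test two card clips and put the good one in the tray

ROBOT

A 7-joint arm with a two-finger parallel gripper is mounted at the origin on a cart in front of the work surface, level with it; the furniture and walls round the work are solid. World frame = base frame: x ahead of the robot, y to its left, z up, the work surface at z = 0. Lengths are in m, angles in rad, forces in N, time in s.
With the tool pointing down it reaches from about 0.4 to 0.85 m from the base axis. Payload 6.9 kg.
Tool frame: the origin (TCP) lies midway between the tips of the shut fingers; the grasp point (between the pads) lies behind it (ctrl.pinch_z is the z of the grasp point in the tool frame, in m); z points along the fingers, y is the direction in which the jaws open and shut (so a half turn about z gives the same grasp; the last joint's range is limited). The gripper opens to 85 mm and grips with 20 to 120 N. Pads are 22 mm wide; open, the fingers measure 114 mm over their backs; the gripper's body (76 mm by 85 mm) begins 54 mm behind the grasp point. The pads swing forward as they close: fully open they stand 13 mm farther back than shut.
Start: joints at [1.308, 0.507, -0.238, 1.5, 0.126, 1.149, -0.155], TCP at [0.225, -0.583, 0.231] pointing down, gripper open.
Joint ranges: [-3.08, 3.08], [-0.24, 2.05], [-1.43, 1.35], [0, 2.5], [-1.52, 4.66], [0.17, 1.96], [-2.89, 2.89]. Speed limits (rad/s): [2.39, 2.39, 3.14, 3.14, 3.14, 3.14, 3.14].

INTERFACE

Orientations are given as a unit quaternion [w, x, y, z].
In Python, from station import ctrl, get_state, vision, ticket, models gives the robot as it stands. Calls block until the motion is done:
- ctrl.movep(position, orientation): joint-space move of the TCP to a pose.
- ctrl.movel(position, frame=None, max_speed=0.15): straight line of the TCP; frame=None keeps the orientation; max_speed is the mean speed in m/s.
- ctrl.set_joints(angles): joint-space move.
- ctrl.ungrasp() and ctrl.close_gripper(force=None): open the fingers fully, or close them until they stop; force is the grip in N (None keeps the last).
- ctrl.pause(seconds).
- ctrl.ik(position, orientation): joint angles nearest the present ones, or None.
- get_state(): the state.
- vision.grab_frame(name): name is "scene" or "top" or "wrist"; returns (picture, depth): 400x640x3 uint8, blue, green, red; 400x640 float32, m along the optical axis (not along the pixel's ray), 0 where there is no reading.
- vision.camera_info(name): a dict with "mtx" (3x3 intrinsics, pixels), "R" (3x3) and "t" (3): a world point X has camera coordinates R X + t; the wrist camera has in their place "hand_eye" (4x4, takes a point from camera to tool coordinates, whose origin is the TCP and whose axes are the flange's). Camera axes: x right, y down, z forward; pixel columns grow to the right and rows downward; lengths in m; the calibration is good to about 2 mm. A picture is of the moment at which its call begins: read the wrist's pose just before it. camera_info takes no time and is no camera call.
A pose or a line that the arm cannot do raises ctrl.Unreachable and nothing moves.
- ticket.close_job(): hands the job in, once; it reports no verdict.
Trained networks look in the newest picture that a camera, given by its name, has taken for a name from the list of things; names that differ only in an ending like _2 or _b are one class to them, and where a whole thing is asked for, a point or a joint stands for the part that bears it (a point fixed in the world has none). Each returns a list of dicts, best first, with "p" (0 to 1); they miss things now and then, are a little off and sometimes report something else, mostly with a low value. They report only what shows in the picture. A call takes as long as a camera call. They do not tell look-alikes from the thing itself.
- models.recognise(camera, target): "point" ([column, row] in pixels, amid what is visible of it).
- models.masks_of(camera, target): "mask" (400x640 bool, what is visible of it) and "point" ([column, row] in pixels, amid what is visible of it).
The state is a dict: "time": time; "qpos": joint angles; "qd": joint speeds; "tau": joint torques, N m; "tcp_pos": TCP position; "eef_rot": TCP orientation; "contact_force": force on the tool from outside, world axes, zero at the start; "wrist_torque": the same for the moment, N m; "width": finger opening in m.
Only numpy, scipy, OpenCV 4.12 (cv2) and the standard library are available. Lean on these libraries where they do the work, as an engineer would, in place of code of your own. Each camera call takes 0.05 s, during which the arm holds its last target.

TASK

One of the two alignment-card clips on the table has a worn-out spring. Find out which by pulling their cards straight up by the grey grip bars, without gripping the clips themselves: the good clip comes up with its card, the weak one lets its card go. Carry the good clip by its card to the shallow aluminium tray and set it down there, not dropping it, so that it stands upright in the tray; leave the weak clip standing where it is, and just lay its card on a clear bit of the table if you have pulled it out.

Things in the scene. Friction and masses are not known exactly. Their poses are not given: they have to be found in the camera images.
- clip_1: spring clip, mouth up, on a round steel foot 60 mm wide, 14 mm high; dark jaws 46 mm wide, top at z 47 mm; 0.33 kg. Origin: centre of foot's underside; z up, x along the jaws, y across them. Its white card stands centred in it: 50 (x) x 4 (y) mm, lower edge at z 22 mm; grey grip bar along the card's top, 50 (x) x 12 (y) x 14 mm high, centre at z 89 mm. Good or weak: not told
- clip_2: a second clip with its card, alike in all (sizes, axes, origin as clip_1). One of the two is good: pulled up by its bar (8 N or less) it stays on its card and rises with it. The other is weak: it stays on the table, and its 25 g card slides out at under 1.5 N, free once 25 mm up. Lay a loose card on the clear table at x 0.38 to 0.48, y -0.46 to -0.36 m
- tray: shallow square aluminium tray, fixed, 120 x 120 mm, walls 4 mm thick and 14 mm high, inner floor 4 mm above the table. Origin: centre of its underside, z up, x and y along its sides. Things up to 20 mm high lie between and in front of the clips, jars 70 mm high stand beyond the tray, on its far side
There are look-alikes about, which are no part of the job. What is shaped like the clip_2 but green or red is not meant.

How it is judged:
On the way:
1. a clip has come up off the table, hanging from its card (((height (world z) of clip_1 above 0.025 m and contact force between the fingers and clip_1 below 1 N) or (height (world z) of clip_2 above 0.025 m and contact force between the fingers and clip_2 below 1 N))), for 0.2 s.
At the end, for the whole second after the job is handed in: The good clip (the one that its card can lift) stands upright (within 7 degrees) and at rest flat on the tray's floor, its centre within 40 mm of the tray's; the weak clip stands upright (within 7 degrees) and at rest on the table within 50 mm of where it was (((horizontal distance between clip_1 and tray below 0.04 m and height (world z) of clip_1 below 0.01 m and angle between each of clip_1, clip_2's own z axis and vertical below 0.12 rad and linear speed of each of clip_1, clip_2 below 0.02 m/s and distance of clip_2 from where it was at the start of the episode below 0.05 m) or (horizontal distance between clip_2 and tray below 0.04 m and height (world z) of clip_2 below 0.01 m and angle between each of clip_2, clip_1's own z axis and vertical below 0.12 rad and linear speed of each of clip_2, clip_1 below 0.02 m/s and distance of clip_1 from where it was at the start of the episode below 0.05 m))); the robot touches nothing.
It fails at once if the fingers press on a clip itself (more than 3 N) instead of its card (contact force between the fingers and clip_1 above 3 N or contact force between the fingers and clip_2 above 3 N).
It fails at once if a clip is tipped over (angle between any of clip_1, clip_2's own z axis and vertical above 0.6 rad).
It fails at once if a clip is let go in the air (more than 15 mm above the table top) instead of being set down ((height (world z) of clip_1 above 0.015 m and contact force between the fingers and anything else below 0.05 N) or (height (world z) of clip_2 above 0.015 m and contact force between the fingers and anything else below 0.05 N)).
It also fails if it takes over 64 s, if anything falls off the work surface, if the arm or the gripper's body presses on something with over 40 N, if the wrist force passes 120 N, or if a joint passes its speed limit or range.

## Working session

There is one attempt and no reset: what is moved stays moved. The work goes in short steps, each a Python script; the robot and the scene stay as the last script left them, time stands still between calls to the robot, and variables do not carry over. Pictures are saved under pics/ and viewed, and the job is handed in when it is done.

```bash
ls; mkdir -p pics
python3 - <<'E'
from station import ctrl,get_state,vision,models
import cv2,numpy as np
s=get_state();print(s['time'],s['tcp_pos'],s['eef_rot'],s['width'],ctrl.pinch_z)
for n in ("scene","top"):
    im,d=vision.grab_frame(n);cv2.imwrite(f"pics/{n}0.png",im);np.save(f"pics/{n}0.npy",d)
    ci=vision.camera_info(n);K,R,t=ci['mtx'],np.array(ci['R']),np.array(ci['t']);print(n,np.round(K,1).tolist(),np.round(R,3).tolist(),t)
    for tg in ("clip_1","tray"):
        for r in models.masks_of(n,tg):
            m=r['mask']&(d>0);v,u=np.nonzero(m);z=d[m]
            P=np.c_[(u-K[0][2])*z/K[0][0],(v-K[1][2])*z/K[1][1],z];W=(P-t)@R
            print(tg,round(r['p'],2),np.round(r['point']),m.sum(),np.round(np.percentile(W,[3,50,97],axis=0),3).tolist(),im[m].mean(0).round())
E
```

```text
pics
0.0 [ 0.22504677 -0.58252462  0.23044958] [-8.70097759e-04  9.83048068e-01  1.83345869e-01 -1.76400115e-04] 0.08530830009617996 -0.0187
scene [[496.2, 0.0, 315.8], [0.0, 496.2, 202.0], [0.0, 0.0, 1.0]] [[-0.467, -0.884, -0.019], [-0.35, 0.205, -0.914], [0.812, -0.42, -0.405]] [0.20806095 0.20906606 1.04362573]
clip_1 0.77 [372. 203.] 224 [[0.417, -0.186, 0.001], [0.438, -0.173, 0.016], [0.463, -0.156, 0.045]] [118. 120. 122.]
clip_1 0.7 [310. 215.] 341 [[0.43, -0.02, 0.001], [0.45, 0.009, 0.015], [0.476, 0.032, 0.046]] [ 53. 122.  30.]
clip_1 0.5 [284. 225.] 293 [[0.405, 0.076, 0.003], [0.422, 0.102, 0.014], [0.459, 0.123, 0.044]] [121. 125. 130.]
tray 0.87 [224. 245.] 1278 [[0.366, 0.219, 0.001], [0.431, 0.279, 0.004], [0.492, 0.339, 0.014]] [195. 195. 196.]
top [[456.5, 0.0, 316.6], [0.0, 456.5, 201.5], [0.0, 0.0, 1.0]] [[0.025, -0.999, 0.028], [-0.992, -0.028, -0.12], [0.121, -0.025, -0.992]] [-0.0290893   0.4376287   1.05999391]
clip_1 0.89 [445. 205.] 463 [[0.413, -0.347, 0.009], [0.436, -0.321, 0.026], [0.462, -0.299, 0.048]] [ 62.  63. 199.]
clip_1 0.87 [271. 207.] 417 [[0.407, 0.072, 0.0], [0.429, 0.092, 0.016], [0.457, 0.125, 0.095]] [132. 126. 125.]
clip_1 0.82 [380. 204.] 325 [[0.416, -0.191, -0.0], [0.438, -0.171, 0.016], [0.467, -0.154, 0.048]] [164. 159. 158.]
clip_1 0.75 [310. 191.] 493 [[0.431, -0.02, 0.002], [0.456, 0.006, 0.019], [0.484, 0.031, 0.048]] [ 67. 150.  40.]
tray 0.85 [191. 202.] 2562 [[0.372, 0.222, 0.001], [0.43, 0.282, 0.005], [0.488, 0.338, 0.016]] [236. 233. 231.]
```

View pics/scene0.png

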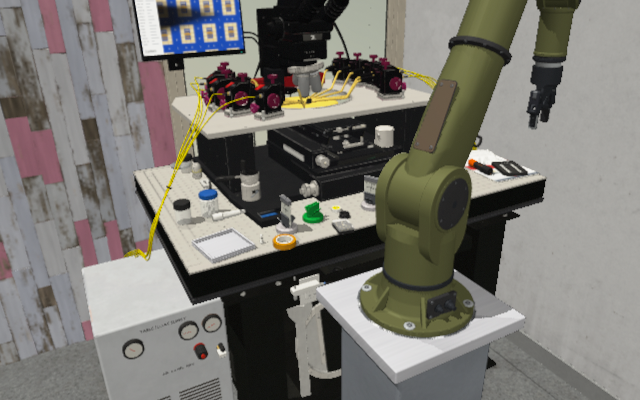

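View pics/top0.png

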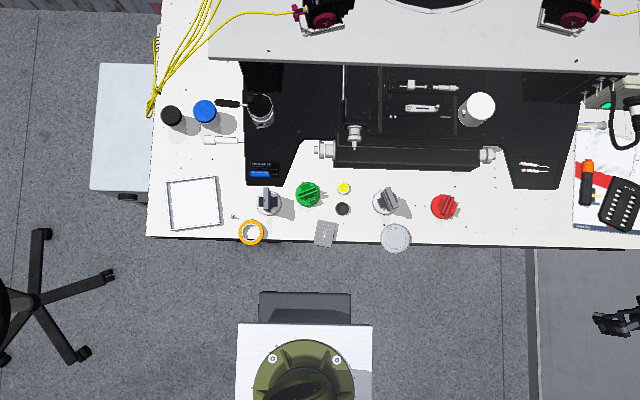

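The scene shows the two steel-footed clips at top-view pixels (268,202) and (386,202). The green (308,194) and red (444,206) ones are look-alikes, and the tray is at (193,203). Next I'll measure the grip bars.

Run:
```python
from station import vision
import cv2,numpy as np
for n in ("scene","top"):
    im=cv2.imread(f"pics/{n}0.png");d=np.load(f"pics/{n}0.npy");ci=vision.camera_info(n);K,R,t=np.array(ci['mtx']),np.array(ci['R']),np.array(ci['t'])
    v,u=np.indices(d.shape);P=np.stack([(u-K[0,2])*d/K[0,0],(v-K[1,2])*d/K[1,1],d],-1);W=(P-t)@R
    print(n,'table',np.median(W[(d>0)&(abs(W[...,2])<.01)&(W[...,0]>.35)&(W[...,0]<.48)&(abs(W[...,1])<.3)][:,2]))
    for c in ((.43,.098),(.438,-.172)):
        near=(d>0)&(np.hypot(W[...,0]-c[0],W[...,1]-c[1])<.06)
        for lo,hi in ((.086,.105),(.06,.105),(.008,.02)):
            m=near&(W[...,2]>lo)&(W[...,2]<hi)
            if m.sum()<5: print(c,lo,m.sum());continue
            p=W[m][:,:2].astype(np.float32);r=cv2.minAreaRect(p);e,ev=np.linalg.eigh(np.cov(p.T));a=ev[:,1]
            print(c,lo,m.sum(),'med',np.median(W[m],0).round(4),'rect',np.round(r[0],4),np.round(r[1],4),round(r[2],1),'pca',np.degrees(np.arctan2(a[1],a[0])).round(1),'z',np.percentile(W[m][:,2],[2,98]).round(3))
c=cv2.imread("pics/top0.png")[160:260,150:470];cv2.imwrite("pics/topc.png",cv2.resize(c,None,fx=2.5,fy=2.5,interpolation=2))
d=np.load("pics/top0.npy");
```

```text
scene table 0.0003196972154149588
(0.43, 0.098) 0.086 66 med [0.4281 0.1002 0.0939] rect [0.4336 0.0977] [0.0539 0.0123] 1.7 pca -178.0 z [0.086 0.097]
(0.43, 0.098) 0.06 135 med [0.4291 0.0983 0.0857] rect [0.4321 0.0976] [0.0573 0.0124] 2.2 pca -177.2 z [0.061 0.097]
(0.43, 0.098) 0.008 225 med [0.425  0.11   0.0133] rect [0.4275 0.1033] [0.0673 0.1098] 84.4 pca 179.8 z [0.009 0.019]
(0.438, -0.172) 0.086 58 med [ 0.4436 -0.1812  0.0937] rect [ 0.445 -0.182] [0.0424 0.0162] 20.2 pca -156.3 z [0.087 0.097]
(0.438, -0.172) 0.06 155 med [ 0.4458 -0.1818  0.0802] rect [ 0.4463 -0.1818] [0.0452 0.0165] 22.0 pca -156.3 z [0.061 0.096]
(0.438, -0.172) 0.008 88 med [ 0.4392 -0.1708  0.0132] rect [ 0.4417 -0.1698] [0.0547 0.0308] 12.8 pca -171.3 z [0.009 0.019]
top table 0.0009125559912522291
(0.43, 0.098) 0.086 134 med [0.4343 0.098  0.0959] rect [0.4345 0.0983] [0.0496 0.0116] 2.5 pca -177.4 z [0.092 0.1  ]
(0.43, 0.098) 0.06 136 med [0.4342 0.0979 0.0958] rect [0.4344 0.0983] [0.0499 0.0116] 2.5 pca -177.4 z [0.089 0.1  ]
(0.43, 0.098) 0.008 317 med [0.4236 0.1003 0.0141] rect [0.4302 0.104 ] [0.0686 0.1173] 84.2 pca 160.2 z [0.009 0.02 ]
(0.438, -0.172) 0.086 135 med [ 0.4447 -0.1819  0.096 ] rect [ 0.4443 -0.1829] [0.0493 0.0133] 23.5 pca -156.7 z [0.087 0.1  ]
(0.438, -0.172) 0.06 151 med [ 0.444  -0.1819  0.0957] rect [ 0.4443 -0.1829] [0.0493 0.0133] 23.5 pca -156.8 z [0.062 0.1  ]
(0.438, -0.172) 0.008 198 med [ 0.4284 -0.1692  0.0138] rect [ 0.4264 -0.1813] [0.0564 0.0919] 88.2 pca -152.9 z [0.009 0.018]
```

View pics/topc.png

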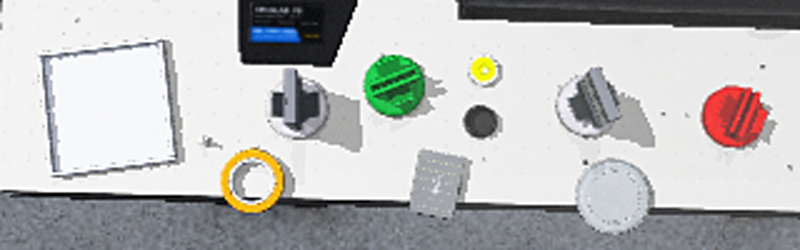

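```bash
cat > h.py <<'E'
from station import ctrl,get_state,vision,models,ticket
import cv2,numpy as np
def q(deg):
    a=np.radians(deg)/2;return [0.,float(np.cos(a)),float(np.sin(a)),0.]
def world(n,d):
    ci=vision.camera_info(n);K,R,t=np.array(ci['mtx']),np.array(ci['R']),np.array(ci['t'])
    v,u=np.indices(d.shape);P=np.stack([(u-K[0,2])*d/K[0,0],(v-K[1,2])*d/K[1,1],d],-1);return (P-t)@R
def st(m=''):
    s=get_state();print(m,round(s['time'],2),'tcp',np.round(s['tcp_pos'],4),'F',np.round(s['contact_force'],2),'w',round(s['width'],4));return s
E
python3 - <<'E'
from h import *
d=np.load("pics/top0.npy");W=world("top",d)
X,Y,Z=W[...,0],W[...,1],W[...,2]
print("max height map, rows x, cols y 0.4..-0.5")
for x in np.arange(.35,.85,.05):
    print(round(x,2),[ (round(float(Z[(d>0)&(abs(X-x)<.025)&(abs(Y-y)<.025)].max(initial=-1)),2)) for y in np.arange(.4,-.55,-.05)])
m=(d>0)&(abs(X-.43)<.09)&(abs(Y-.28)<.09)&(Z>.009)&(Z<.02);r=cv2.minAreaRect(np.c_[X[m],Y[m]].astype(np.float32));print('tray',r)
for p,a in (((.4443,-.1825),23.4),((.434,.098),2.5),((.43,.28),2.5),((.43,-.42),0)):
    for z in (.07,.25): print(p,z,ctrl.ik([*p,z],q(a)))
E
```

```text
max height map, rows x, cols y 0.4..-0.5
0.35 [0.01, 0.02, 0.02, 0.02, 0.01, 0.02, 0.02, 0.01, 0.02, 0.02, 0.01, 0.01, 0.02, 0.02, 0.01, 0.01, 0.01, 0.01, 0.01]
0.4 [0.01, 0.02, 0.01, 0.02, 0.03, 0.02, 0.1, 0.02, 0.02, 0.02, 0.02, 0.02, 0.1, 0.01, 0.05, 0.05, 0.01, 0.01, 0.01]
0.45 [0.01, 0.02, 0.01, 0.02, 0.02, 0.02, 0.1, 0.05, 0.05, 0.02, 0.02, 0.1, 0.1, 0.01, 0.05, 0.05, 0.01, 0.01, 0.01]
0.5 [0.0, 0.02, 0.02, 0.02, 0.01, 0.03, 0.03, 0.03, 0.04, 0.08, 0.08, 0.08, 0.08, 0.08, 0.08, 0.08, 0.08, 0.01, 0.03]
0.55 [0.0, 0.01, 0.01, 0.02, 0.02, 0.03, 0.03, 0.03, 0.07, 0.1, 0.14, 0.1, 0.1, 0.1, 0.1, 0.1, 0.1, 0.07, 0.03]
0.6 [0.01, 0.07, 0.07, 0.07, 0.03, 0.11, 0.11, 0.03, 0.05, 0.15, 0.15, 0.13, 0.12, 0.12, 0.16, 0.18, 0.18, 0.03, 0.03]
0.65 [0.06, 0.11, 0.07, 0.08, 0.11, 0.15, 0.11, 0.03, 0.03, 0.15, 0.15, 0.19, 0.19, 0.19, 0.19, 0.18, 0.18, 0.03, 0.03]
0.7 [0.01, 0.14, 0.21, 0.25, 0.26, 0.23, 0.23, 0.23, 0.23, 0.23, 0.23, 0.23, 0.23, 0.23, 0.23, 0.23, 0.23, 0.23, 0.23]
0.75 [0.0, 0.01, 0.21, 0.27, 0.28, 0.29, 0.31, 0.31, 0.33, 0.33, 0.23, 0.23, 0.23, 0.23, 0.23, 0.23, 0.23, 0.23, 0.31
[... 388 characters left out ...]
06 -0.46976352  1.83335582  0.14581602  1.05857493
 -0.99213982]
(0.434, 0.098) 0.07 [ 0.01388009  0.48097927 -0.41197687  2.16420536  0.35618963  0.56008963
 -2.18823697]
(0.434, 0.098) 0.25 [ 0.42826248  0.29171924 -0.91773245  1.90786105  0.26369141  1.06824351
 -2.12500203]
(0.43, 0.28) 0.07 [-0.21072151  0.5941114  -0.62737589  1.9925414   0.52255246  0.71867995
 -2.68798674]
(0.43, 0.28) 0.25 [ 0.18464573  0.58002809 -1.32303694  1.75267495  0.5872089   1.28337877
 -2.80610812]
(0.43, -0.42) 0.07 [ 0.82728165  0.63460603 -0.15112169  1.76283516  0.13076803  0.75389228
 -0.96112828]
(0.43, -0.42) 0.25 [ 0.84691404  0.45321041 -0.17944436  1.53700497  0.08538001  1.15905763
 -0.91978134]
```

Run:
```python
from h import *
B=(.4443,-.1825)
ctrl.movep([*B,.22],q(203.4)); st('above')
im,d=vision.grab_frame("wrist");cv2.imwrite("pics/w1.png",im)
print(get_state()['qpos'].round(2) if hasattr(get_state()['qpos'],'round') else get_state()['qpos'])
```

```text
above 1.98 tcp [ 0.4442 -0.1834  0.2199] F [-0.24 -0.15 -0.39] w 0.0855
[ 1.15  0.51 -1.22  1.88  0.53  1.14  1.71]
```

View pics/w1.png

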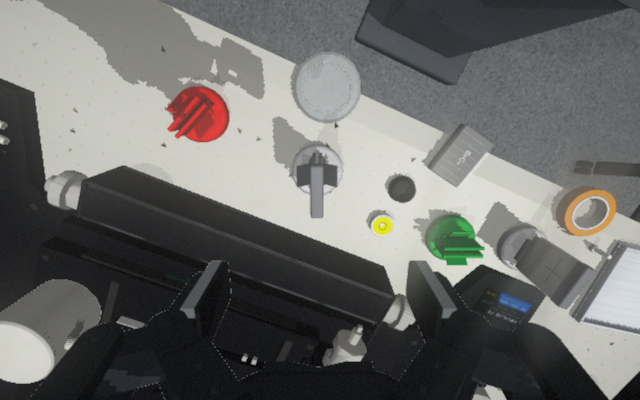

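The wrist view shows the bar at (317,195), lined up with the jaws' mid-plane (column ~319). I'll check it against wrist depth, then descend and do a pull test.

```bash
cat >> h.py <<'E'
from scipy.spatial.transform import Rotation as Rt
def wristbar(c,zlo=.086,zhi=.105,r=.05):
    s=get_state();im,d=vision.grab_frame("wrist");ci=vision.camera_info("wrist");K=np.array(ci['mtx']);H=np.array(ci['hand_eye'])
    v,u=np.indices(d.shape);P=np.stack([(u-K[0,2])*d/K[0,0],(v-K[1,2])*d/K[1,1],d],-1)
    T=P@H[:3,:3].T+H[:3,3];w,x,y,z=s['eef_rot'];W=T@Rt.from_quat([x,y,z,w]).as_matrix().T+s['tcp_pos']
    m=(d>0)&(np.hypot(W[...,0]-c[0],W[...,1]-c[1])<r)&(W[...,2]>zlo)&(W[...,2]<zhi)
    rr=cv2.minAreaRect(W[m][:,:2].astype(np.float32));print('wristbar',m.sum(),rr,'ztop',np.percentile(W[m][:,2],[50,98]).round(4));return rr
E
python3 - <<'E'
from h import *
B=(.4443,-.1825)
wristbar(B)
ctrl.movel([*B,.0705],max_speed=.1); st('down')
E
```

```text
wristbar 713 ((0.4444062113761902, -0.18486659228801727), (0.04941222071647644, 0.011640690267086029), 23.53044891357422) ztop [0.0954 0.0968]
down 3.72 tcp [ 0.4446 -0.1826  0.0709] F [-0.9   0.9   0.23] w 0.0855
```

Run:
```python
from h import *
B=(.4443,-.1837)
ctrl.movel([*B,.0705],max_speed=.05)
ctrl.close_gripper(force=30); st('closed')
z=get_state()['tcp_pos'][2]
for dz in (.01,.02,.03,.04):
    ctrl.movel([*B,.0705+dz],max_speed=.04);ctrl.pause(.2); st(dz)
for n in ("scene","top","wrist"):
    im,d=vision.grab_frame(n);cv2.imwrite(f"pics/{n}2.png",im if n=="wrist" else cv2.resize(im[150:260,230:450],None,fx=3.5,fy=3.5))
```

```text
closed 4.62 tcp [ 0.4443 -0.1838  0.0705] F [ 0.2   0.12 -0.43] w 0.0112
0.01 5.22 tcp [ 0.4442 -0.1837  0.0804] F [-0.   -0.74 -0.38] w 0.0111
0.02 5.83 tcp [ 0.4442 -0.1837  0.0904] F [-0.14  0.57  0.03] w 0.0112
0.03 6.42 tcp [ 0.4442 -0.1837  0.1004] F [-0.05 -0.08  0.18] w 0.0115
0.04 7.03 tcp [ 0.4442 -0.1837  0.1104] F [ 0.13 -0.87 -1.17] w 0.0116
```

View pics/wrist2.png

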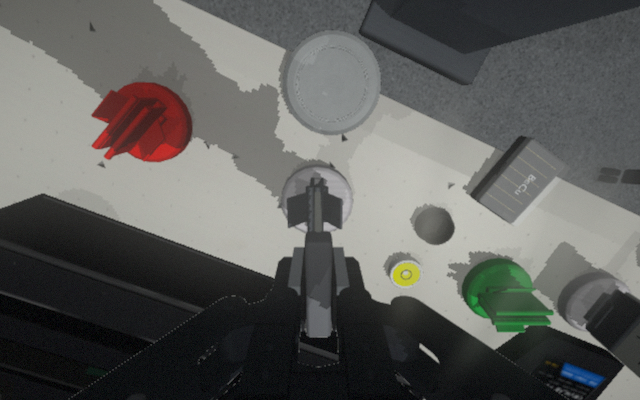

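View pics/scene2.png

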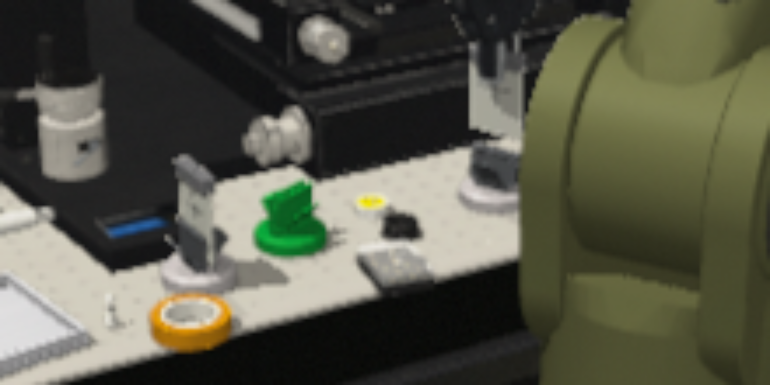

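Clip B (y = -0.18) is weak. In the wrist and scene views its foot and jaws are still on the table, at wrist pixel (318,200), while its card is free above them, and the pull force was about 0. Next I'll lay the card down on the clear table.

Run:
```python
from h import *
ctrl.movel([.4443,-.1837,.19],max_speed=.15)
ctrl.movep([.43,-.42,.19],q(180)); st('over')
ctrl.movel([.43,-.42,.056],max_speed=.12)
for z in (.053,.0505,.049):
    ctrl.movel([.43,-.42,z],max_speed=.03); s=st(z)
ctrl.ungrasp(); st('open')
ctrl.movel([.43,-.42,.2],max_speed=.12); st('up')
for n in ("top","wrist"):
    im,d=vision.grab_frame(n);cv2.imwrite(f"pics/{n}3.png",im)
```

```text
over 8.8 tcp [ 0.4309 -0.4176  0.19  ] F [ 0.12  0.22 -1.04] w 0.0113
0.053 10.32 tcp [ 0.43   -0.4201  0.0532] F [ 0.26  0.92 -0.49] w 0.0113
0.0505 10.57 tcp [ 0.4299 -0.42    0.0504] F [ 0.07  0.58 -0.59] w 0.0111
0.049 10.82 tcp [ 0.4299 -0.42    0.0489] F [ 0.1   1.04 -0.08] w 0.0116
open 11.53 tcp [ 0.43  -0.42   0.049] F [-0.49 -0.46  0.23] w 0.0858
up 12.93 tcp [ 0.4296 -0.4199  0.1992] F [ 0.76  0.18 -0.1 ] w 0.0853
```

View pics/wrist3.png

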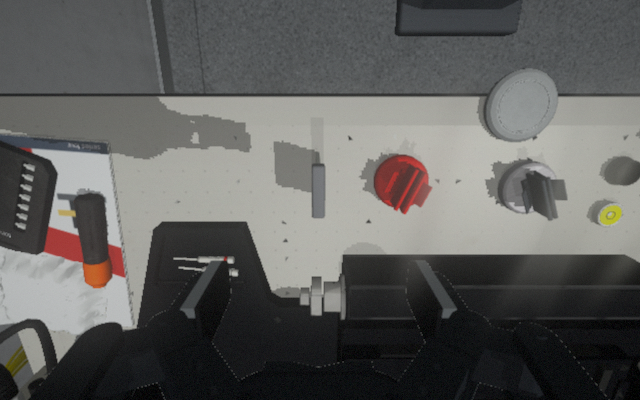

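View pics/top3.png

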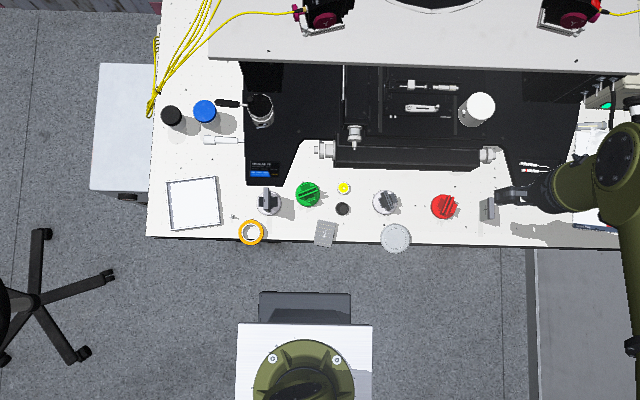

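The wrist view shows the card still standing on its edge at (318,190). I'll nudge it flat, away from the red clip.

Run:
```python
from h import *
ctrl.movel([.43,-.42,.056],max_speed=.2)
ctrl.movel([.43,-.475,.056],max_speed=.1);st()
ctrl.movel([.43,-.475,.2],max_speed=.2)
for n in ("wrist",):
    im,d=vision.grab_frame(n);cv2.imwrite(f"pics/{n}4.png",im)
A=(.4343,.098)
ctrl.movep([.40,-.04,.26],q(190))
ctrl.movep([*A,.22],q(182.5)); st('above A')
wristbar(A)
im,d=vision.grab_frame("wrist");cv2.imwrite("pics/wrist5.png",im)
```

```text
14.6 tcp [ 0.4302 -0.4744  0.0562] F [-0.07  0.7  -0.46] w 0.0852
above A 17.82 tcp [0.4345 0.0975 0.2196] F [ 0.6  -0.99 -0.82] w 0.0853
wristbar 718 ((0.43431317806243896, 0.0967729389667511), (0.04951910302042961, 0.011871998198330402), 2.1954734325408936) ztop [0.0954 0.0968]
```

View pics/wrist4.png

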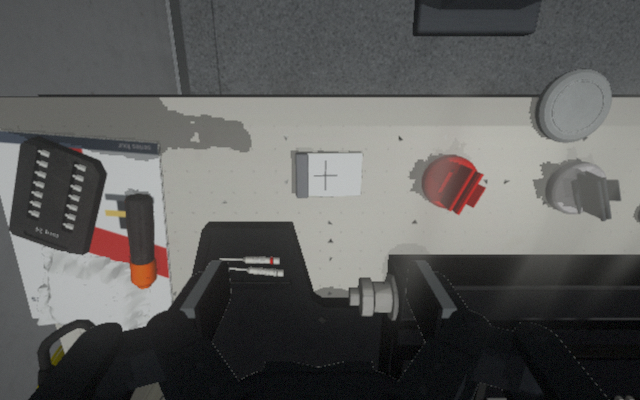

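View pics/wrist5.png

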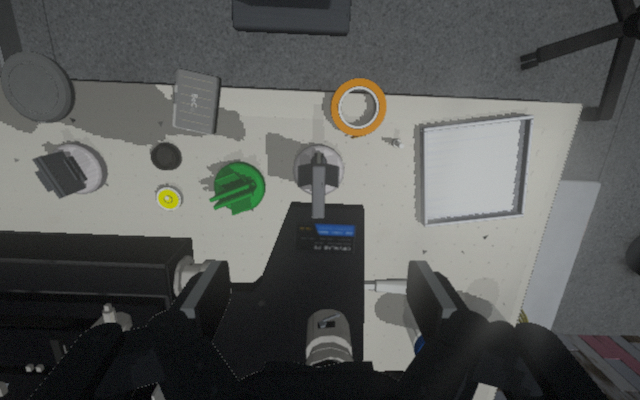

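The weak clip's card now lies flat at (328,175), clear of everything. Clip A's bar at (318,190) is centred under the jaws, so I'll grip and lift it.

Run:
```python
from h import *
A=(.4343,.0972)
ctrl.movel([*A,.0705],max_speed=.1)
s=st('down')
ctrl.close_gripper(force=40); st('closed')
for dz in (.015,.035,.06):
    ctrl.movel([*A,.0705+dz],max_speed=.04);ctrl.pause(.25); st(dz)
for n in ("scene","wrist"):
    im,d=vision.grab_frame(n);cv2.imwrite(f"pics/{n}6.png",im if n=="wrist" else cv2.resize(im[150:280,190:410],None,fx=3.5,fy=3.5))
```

```text
down 19.57 tcp [0.4346 0.0973 0.0709] F [0.11 0.09 0.51] w 0.0851
closed 20.23 tcp [0.4344 0.097  0.0706] F [ 0.32 -0.19  1.68] w 0.0116
0.015 21.0 tcp [0.4342 0.0971 0.0853] F [ 0.19 -0.46 -3.75] w 0.0116
0.035 21.9 tcp [0.4342 0.0972 0.1053] F [ 0.3  -0.9  -3.86] w 0.0115
0.06 22.93 tcp [0.4342 0.0972 0.1303] F [-0.71  0.65 -4.51] w 0.0116
```

View pics/scene6.png

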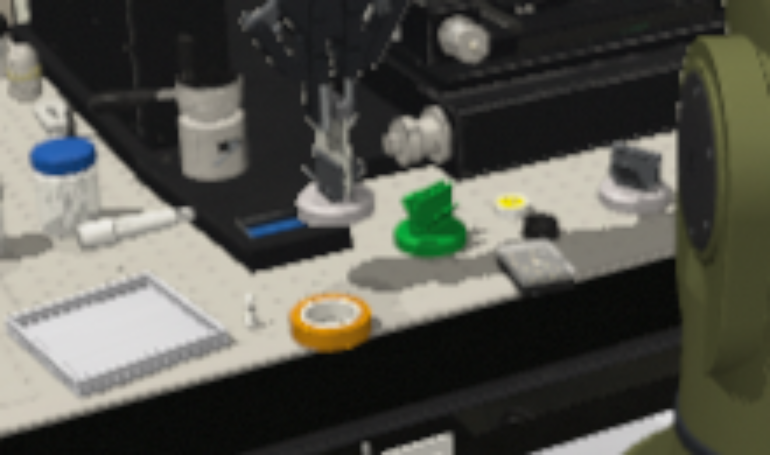

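View pics/wrist6.png

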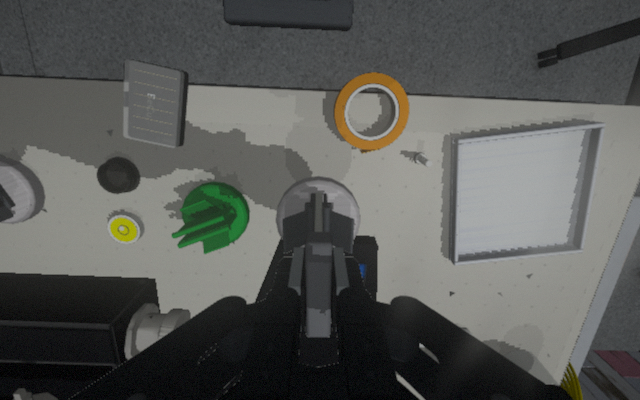

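The clip hangs from its card at scene crop (335,200), and the vertical load of about 4 N matches its weight. I'll carry it to the tray.

Run:
```python
from h import *
T=(.43,.2805)
ctrl.movel([*T,.1305],max_speed=.08); ctrl.pause(.3);st('over')
im,d=vision.grab_frame("top");W=world("top",d)
m=(d>0)&(abs(W[...,0]-.43)<.09)&(abs(W[...,1]-.28)<.09)&(W[...,2]>.055)&(W[...,2]<.085)
print('foot?',m.sum(),np.percentile(W[m],[3,50,97],axis=0).round(3).tolist())
ctrl.movel([*T,.082],max_speed=.05);ctrl.pause(.2);st()
im,d=vision.grab_frame("scene");cv2.imwrite("pics/scene7.png",cv2.resize(im[150:280,150:370],None,fx=3.5,fy=3.5))
```

```text
over 25.77 tcp [0.43   0.2804 0.1305] F [-0.4   0.09 -4.31] w 0.011Traceback (most recent call last):
  File "<stdin>", line 6, in <module>
    return _quantile_unchecked(
        a, q, axis, out, overwrite_input, method, keepdims, weights)
    return _ureduce(a,
                    func=_quantile_ureduce_func,
    ...<5 lines>...
                    overwrite_input=overwrite_input,
                    method=method)
    r = func(a, **kwargs)
    result = _quantile(arr,
                       quantiles=q,
    ...<2 lines>...
                       out=out,
                       weights=wgt)
    slices_having_nans = np.isnan(arr[-1, ...])
                                  ~~~^^^^^^^^^
IndexError: index -1 is out of bounds for axis 0 with size 0
```

The arm hides the clip in the top view, so I'll lower it and watch from the scene camera.

Run:
```python
from h import *
T=(.43,.2805)
ctrl.movel([*T,.082],max_speed=.05);ctrl.pause(.2);st()
im,d=vision.grab_frame("scene");cv2.imwrite("pics/scene7.png",cv2.resize(im[150:280,150:370],None,fx=3.5,fy=3.5))
for z in (.078,.0765,.0755,.075,.0745):
    ctrl.movel([*T,z],max_speed=.02);ctrl.pause(.15);s=st(z)
    if s['contact_force'][2]>0: break
im,d=vision.grab_frame("scene");cv2.imwrite("pics/scene8.png",cv2.resize(im[150:280,150:370],None,fx=3.5,fy=3.5))
```

```text
27.13 tcp [0.4302 0.2806 0.0823] F [ 0.07 -1.11 -3.97] w 0.0112
0.078 27.68 tcp [0.43   0.2806 0.078 ] F [-0.24  0.44 -4.26] w 0.0113
0.0765 28.08 tcp [0.43   0.2805 0.0765] F [ 0.72  0.44 -3.6 ] w 0.0111
0.0755 28.48 tcp [0.43   0.2805 0.0755] F [ 1.    0.12 -5.18] w 0.0111
0.075 28.88 tcp [0.43   0.2805 0.075 ] F [-0.4   0.11 -3.75] w 0.011
0.0745 29.28 tcp [0.4301 0.2804 0.0746] F [-0.18 -1.78  0.26] w 0.0114
```

View pics/scene8.png

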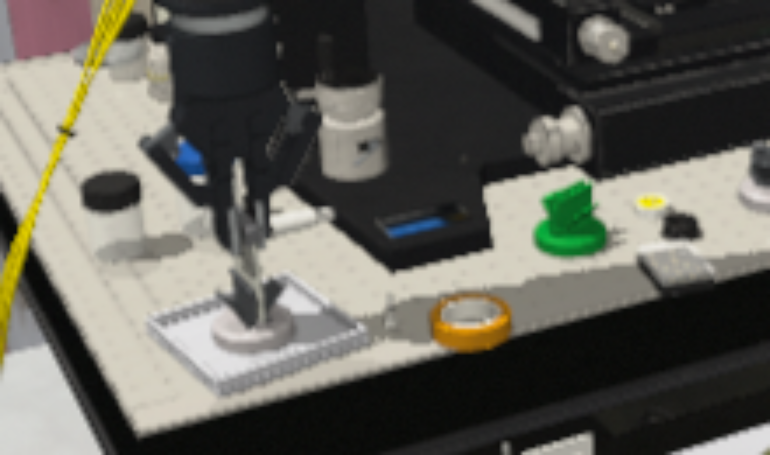

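The weight came off at z = 0.0745, which is exactly the 4 mm tray floor. The clip stands upright in the tray at crop (253,327), so I'll release it.

Run:
```python
from h import *
T=(.43,.2805)
ctrl.ungrasp(); st('open')
ctrl.movel([*T,.22],max_speed=.1); 
im,d=vision.grab_frame("wrist");cv2.imwrite("pics/wrist9.png",im)
ctrl.movep([.40,.0,.3],q(190)); ctrl.pause(.3); st('clear')
im,d=vision.grab_frame("scene");cv2.imwrite("pics/scene9.png",im)
im,d=vision.grab_frame("top");cv2.imwrite("pics/top9.png",im);W=world("top",d)
for c in ((.43,.2805),(.4443,-.183)):
    for lo,hi in ((.086,.11),(.035,.06),(.008,.025)):
        m=(d>0)&(np.hypot(W[...,0]-c[0],W[...,1]-c[1])<.04)&(W[...,2]>lo)&(W[...,2]<hi)
        if m.sum()>4: print(c,lo,m.sum(),cv2.minAreaRect(W[m][:,:2].astype(np.float32)),np.median(W[m][:,2]))
```

```text
open 30.04 tcp [0.43   0.2805 0.0745] F [ 0.44  0.63 -0.75] w 0.0856
clear 33.12 tcp [0.4001 0.0007 0.2999] F [ 0.26 -0.59 -0.47] w 0.0852
(0.43, 0.2805) 0.086 140 ((0.42930641770362854, 0.28060534596443176), (0.04815201833844185, 0.011605574749410152), 2.493577241897583) 0.09977959052382396
(0.43, 0.2805) 0.035 118 ((0.4290032684803009, 0.2805408835411072), (0.038766536861658096, 0.046430498361587524), 41.37357711791992) 0.047124184765731006
(0.43, 0.2805) 0.008 220 ((0.4285098612308502, 0.27624496817588806), (0.055741943418979645, 0.07921189069747925), 67.8100357055664) 0.017747639519667513
(0.4443, -0.183) 0.035 80 ((0.4475468099117279, -0.192725270986557), (0.04535197839140892, 0.022559262812137604), 14.473590850830078) 0.046010583370067776
(0.4443, -0.183) 0.008 51 ((0.4480126202106476, -0.19972072541713715), (0.05507218465209007, 0.022900180891156197), 10.296777725219727) 0.013280849699444094
```

View pics/wrist9.png

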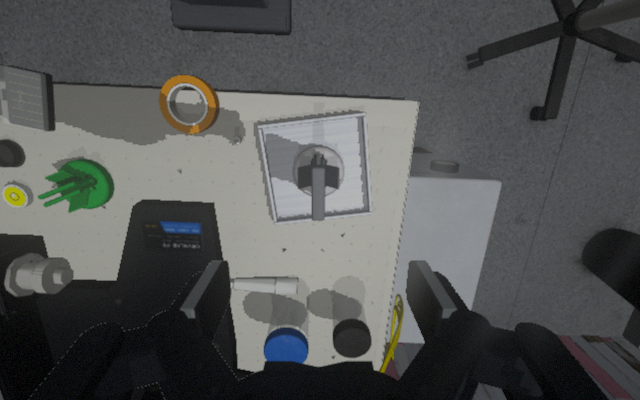

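View pics/scene9.png

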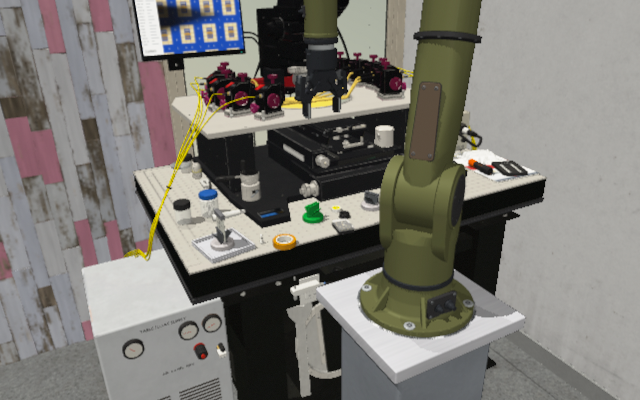

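View pics/top9.png

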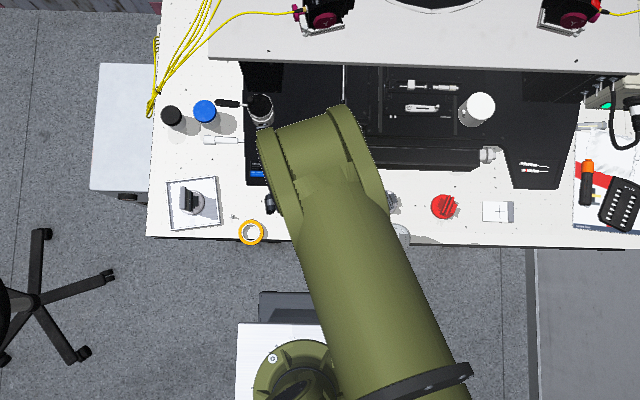

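The good clip stands upright in the tray at wrist (318,172), and the weak clip is still standing at scene (371,200). The arm is clear, so I'll hand in.

```bash
python3 -c "
from h import *
ticket.close_job();st('end')"
```

```text
the job is handed in; nothing more can be done
the job is handed in; nothing more can be done
```

The good clip now stands upright in the tray and the job is handed in, but no verdict was reported. It was about 33 s on the robot's clock at my last reading.

- **Weak clip:** It was the one at (0.444, -0.183). Its card slid out with almost no force and the clip stayed on the table. I set the card down at about (0.43, -0.42) and it stayed standing on edge, so I nudged it flat with an open finger. It ended up flat on clear table.
- **Good clip:** It was the one at (0.434, 0.097). It rose with its card at a load of about 4 N. I carried it to the tray and lowered it until the load came off at the height of the tray floor. Only then did I let go.

**Last checks:**
- **Good clip:** It is about 1 mm from the tray centre, with the bar top at 0.0998 m (0.100 expected). I saw no tilt.
- **Weak clip:** The last scene picture shows it still standing in its place. The arm hid part of it from above, so I could not measure its final position; the offset of about 10 mm I read there comes from that partial view.
- **Forces:** The readings carry about 1 N of noise, so I judged which clip was weak by the pictures as well.

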